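# Re-divide the lathe spares tray

### The arm

A 6-joint arm with a two-finger parallel gripper is mounted at the origin on the work surface. World frame = base frame: x ahead of the robot, y to its left, z up, the work surface at z = 0. Lengths are in m, angles in degrees, forces in N, time in s.
With the tool pointing down it reaches from about 0.4 to 0.825 m from the base axis. Payload 7 kg.
Tool frame: the origin (TCP) lies on the mounting face of the last link; the fingertips stand 178 mm ahead of it and the grasp point (between the pads) lies 159 mm ahead of it (ctrl.tip_extent is the distance from the TCP to the fingertips, in m); z points along the fingers, y is the direction in which the jaws open and shut (so a half turn about z gives the same grasp; the last joint's range is limited). The gripper opens to 88 mm and grips with 3 to 60 N. Pads are 19 mm wide; open, the fingers measure 130 mm over their backs; the gripper's body (78 mm by 193 mm) begins 47 mm behind the grasp point.
Start: joints at [-56.832, 20.546, 0.682, 0, -70.136, -16.507], TCP at [0.194, -0.647, 0.405] pointing down, gripper open.
Joint ranges: [-176.03, 176.03], [-82.01, 121.73], [-58.28, 71.71], [-173.87, 95.51], [-174.79, -0.11], [-173.66, 173.66]. Speed limits (degrees/s): [136.94, 136.94, 172.46, 180, 180, 180].

### API

Orientations are given as [roll, pitch, yaw] about the fixed x, y, z axes, in that order (R = Rz(yaw) Ry(pitch) Rx(roll)).
In Python, from plant import ctrl gives the robot as it stands. The module is installed in compiled form; this text tells all that it offers.
- The arm moves only by the tool carry_out, never from a script. Its argument "moves" is text: rows parted by semicolons, each of 7 numbers parted by spaces: the finger opening in m, from 0 to 0.0876, then the shift along the tool's x, y, z in m, then the turn, a rotation vector about the tool's x, y, z in rad. A call has 1 to 20 rows; each row is the pose to reach, as a shift and turn from the pose commanded when the call began, along the tool's axes at that moment; what a row does not reach only later rows make up. A row lasts 1/10 s, in which the tool goes at most 50 mm and 8.59 degrees, less where a joint would pass 70% of its speed; a pose out of reach is approached as far as the arm can. A call with a gripper value outside its range is refused whole. The fingers move at their own pace and stop on an object; the grip force is fixed at half the most. Time passes only in rows, so rows that repeat a pose let the fingers close. It gives the time, the measured TCP pose, the force and the opening at its end, in the units of the state.
- ctrl.get_obs(): the state, without advancing time (a new reading comes with each control period).
- ctrl.snapshot(name): name is "scene" or "top"; returns a dict with "image" (480x640x3 uint8, red, green, blue), "K" (3x3 intrinsics, pixels), "R" (3x3) and "t" (3): a world point X has camera coordinates R X + t. Camera axes: x right, y down, z forward; pixel columns grow to the right and rows downward; lengths in m; the calibration is good to about 2 mm. A picture is of the moment at which its call begins. There is no depth.
- ctrl.close_job(): hands the job in, once; it reports no verdict.
Trained networks look in a picture, given as the dict that the camera call returned (one of the last four; its "shot" number tells which), for a name from the list of things; names that differ only in an ending like _2 or _b are one class to them, and where a whole thing is asked for, a point or a joint stands for the part that bears it (a point fixed in the world has none). Each returns a list of dicts, best first, with "confidence" (0 to 1); they miss things now and then, are a little off and sometimes report something else, mostly with a low value. They report only what shows in the picture. A call takes as long as a camera call. They do not tell look-alikes from the thing itself.
- ctrl.recognise(picture, label): "extent" ([left, top, right, bottom] in pixels, round what is visible of it).
- ctrl.trace(picture, label): "region" (480x640 bool, what is visible of it) and "extent" ([left, top, right, bottom] in pixels, round what is visible of it).
- ctrl.mark_of(picture, label): "at" ([row, column] in pixels: a listed point, or the origin of a listed thing).
The state is a dict: "clock": time; "joint_pos": joint angles; "qvel": joint speeds; "tau": joint torques, N m; "tool_pos": TCP position; "orientation": TCP orientation; "force": force on the tool from outside, world axes, zero at the start; "moment": the same for the moment, N m; "opening": finger opening in m.
Only numpy, scipy, OpenCV 4.12 (cv2) and the standard library are available. Lean on these libraries where they do the work, as an engineer would, in place of code of your own. Each camera call takes 0.05 s, during which the arm holds its last target.

### The job

Slide the tray's two dividers along until the three compartments suit the three loose lathe parts, then put the parts away: the long shaft lying lengthways in the compartment at the pull-handle end, the T-shaped tool rest lengthways on its base in the middle one, and the small tool holder block upright at the far end. Each part must lie flat on the tray floor, set down rather than dropped, and the other things on the bench are to be left alone.

Things in the scene. Friction and masses are not known exactly. Their poses are not given: they have to be found in the camera images.
- tray: wooden parts tray fixed to the bench. Origin under its centre, at bench height. Long axis y; the end with the steel bar pull handle (34 mm out) is +y. Inside 340 mm long (y from -170 to 170 mm) and 132 mm wide (x); outside 352 by 144 mm. Inner floor 5 mm, wall tops 26 mm above the bench. Two dividers make three compartments: handle end, middle, far end
- divider_a_tab (a point): pull tab of the aluminium divider farther from the handle. Point on the divider's centre plane, mid-width of the tray, 46 mm above the bench; axes as the tray's. Tab 10 mm thick (tray y), 34 mm wide (x), 22 to 56 mm above the bench; plate below 6 mm thick, tray-wide, top 26 mm above the bench. Slides along tray y only, from -155 to 125 mm, friction about 2.5 N, stays where left
- divider_b_tab (a point): pull tab of the divider nearer the handle; same shape, size, point and behaviour as the other divider. Keep it on the handle side of the other one
- shaft_c (a point): centre of the bright steel lathe shaft: 150 mm long along its y, 16 mm diameter, with two 24 mm square collars, each 20 mm long, centred 45 mm either side of the middle. It lies on the collars with its axis 12 mm above what it lies on; the bare 16 mm middle, 70 mm long, is free to grip. 0.2 to 0.4 kg
- rest_c (a point): centre (half-way up) of the dark steel tool rest, an upside-down T: base plate 86 mm long (y), 34 mm wide (x), 8 mm thick, with an upright rib 10 mm thick (x) along the whole length on its centre line; 32 mm tall in all. The point is 16 mm above its underside; z up. Grip the rib. 0.15 to 0.3 kg
- block_c (a point): centre of the dark steel tool holder block, 40 mm long (y), 28 mm wide (x), 30 mm tall, two 5 mm high screw heads on top and a slot along one long side. The point is 15 mm above its underside; z up. 0.14 to 0.28 kg
- ink_jar: small glass jar with black cap, 38 mm across, 46 mm tall; bystander; origin at the centre of its underside
- bush: brass bush, 36 mm across, 26 mm tall; bystander; origin at the centre of its underside
- screwdriver: screwdriver lying flat, 160 mm long; bystander; origin on its long axis, which is x, at its underside
- spanner: spanner lying flat, 140 mm long; bystander; origin on its long axis, which is x, at its underside
- beaker: open glass beaker, 64 mm across, 75 mm tall; bystander; origin at the centre of its underside
- tin: steel tin, 60 mm across, 50 mm tall; bystander; origin at the centre of its underside
- pot: clear jar with white cap, 48 mm across, 60 mm tall; bystander; origin at the centre of its underside
Things that resemble listed ones, but are neither listed nor needed, are in the scene too. Leave any pink, purple or yellow look-alike of the part that bears rest_c alone.

How it is judged (in metres and radians):
On the way:
1. the dividers stand so that all three parts fit: at least 151 mm clear at the handle end, 87 mm in the middle and 41 mm at the far end, with no part lying in the tray yet (y of divider_b_tab in the frame of tray below 0.016 m and y of divider_b_tab in the frame of divider_a_tab above 0.093 m and y of divider_a_tab in the frame of tray above -0.126 m and (x of shaft_c in the frame of tray below -0.075 m or x of shaft_c in the frame of tray above 0.075 m or y of shaft_c in the frame of tray below -0.175 m or y of shaft_c in the frame of tray above 0.175 m or z of shaft_c in the frame of tray above 0.035 m) and (x of rest_c in the frame of tray below -0.075 m or x of rest_c in the frame of tray above 0.075 m or y of rest_c in the frame of tray below -0.175 m or y of rest_c in the frame of tray above 0.175 m or z of rest_c in the frame of tray above 0.035 m) and (x of block_c in the frame of tray below -0.075 m or x of block_c in the frame of tray above 0.075 m or y of block_c in the frame of tray below -0.175 m or y of block_c in the frame of tray above 0.175 m or z of block_c in the frame of tray above 0.035 m)), for 0.2 s.
At the end, for the whole second after the job is handed in: Clear lengths at least 151, 87 and 41 mm (handle end, middle, far end). Shaft in the handle end and tool rest in the middle, within 0.2 and 0.25 rad of the tray's long axis; block at the far end; all on the floor within 3 mm in height, rest and block upright within 0.1 rad, at rest (y of divider_b_tab in the frame of tray below 0.016 m and y of divider_b_tab in the frame of divider_a_tab above 0.093 m and y of divider_a_tab in the frame of tray above -0.126 m and z of shaft_c in the frame of tray between 0.014 and 0.02 m and x of shaft_c in the frame of tray between -0.065 and 0.065 m and linear speed of each of shaft, rest, block below 0.02 m/s and angular speed of each of shaft, rest, block below 0.2 rad/s and z of rest_c in the frame of tray between 0.018 and 0.024 m and x of rest_c in the frame of tray between -0.065 and 0.065 m and z of block_c in the frame of tray between 0.017 and 0.023 m and x of block_c in the frame of tray between -0.065 and 0.065 m and angle between the y axis of shaft_c and the y axis of tray, either way round below 0.2 rad and angle between the y axis of rest_c and the y axis of tray, either way round below 0.25 rad and angle between each of rest_c, block_c's own z axis and vertical below 0.1 rad and y of shaft_c in the frame of divider_b_tab above 0.07 m and y of rest_c in the frame of divider_b_tab below -0.04 m and y of rest_c in the frame of divider_a_tab above 0.04 m and y of block_c in the frame of divider_a_tab below -0.014 m and y of block_c in the frame of tray above -0.158 m and y of shaft_c in the frame of tray below 0.1 m); the robot touches nothing.
It fails at once if a bystander is pushed more than 40 mm or knocked over (distance of any of ink_jar, bush, screwdriver, spanner, beaker, tin, pot from where it was at the start of the episode above 0.04 m or angle between any of ink_jar, bush, beaker, tin, pot's own z axis and vertical above 0.6 rad).
It fails at once if a part is dropped from more than about 40 mm ((linear speed of shaft above 0.9 m/s and contact force between the fingers and shaft below 0.05 N) or (linear speed of rest above 0.9 m/s and contact force between the fingers and rest below 0.05 N) or (linear speed of block above 0.9 m/s and contact force between the fingers and block below 0.05 N)).
It also fails if it takes over 72 s, if anything falls off the work surface, if the arm or the gripper's body presses on something with over 40 N, if the wrist force passes 120 N, or if a joint passes its speed limit or range.

## Working session

There is one attempt and no reset: what is moved stays moved. The work goes in short steps, Python scripts to look and compute and a tool call to move; the robot and the scene stay as the last step left them, time stands still between calls to the robot, and variables do not carry over. Pictures are saved under pics/ and viewed, and the job is handed in when it is done.

Besides the shell and the picture viewer there is one more tool, called after "Emit:" as name(argument=value, ...), one argument or row to a line, values as JSON. carry_out: Moves the arm, as the interface text tells. Its arguments: {"type":"object","properties":{"moves":{"type":"string"}},"required":["moves"]}

```bash
mkdir -p pics; python3 - <<'E'
from plant import ctrl
import cv2
print(ctrl.get_obs())
for n in ("scene","top"):
    s=ctrl.snapshot(n); cv2.imwrite(f"pics/{n}0.png",s["image"][:,:,::-1]); print(n,s["K"].tolist(),s["R"].tolist(),s["t"].tolist(),s["shot"])
    for l in ["tray","divider_a_tab","divider_b_tab","shaft_c","rest_c","block_c"]:
        print(l,[(round(d["confidence"],2),[round(float(v),1) for v in d["at"]]) for d in ctrl.mark_of(s,l)])
print(ctrl.get_obs()["clock"])
E
```

```text
{'clock': 0.0, 'joint_pos': array([-5.68315352e+01,  2.05923605e+01,  6.34349061e-01, -1.99308332e-02,
       -7.01364064e+01, -1.65036123e+01]), 'qvel': array([-0.0064355 ,  0.02038641,  0.00289812,  0.00839048, -0.02103163,
        0.00790298]), 'tau': array([-8.73603381e-05, -5.82721031e+01,  2.93052417e+01,  6.99706078e+00,
        6.96653282e-03, -2.21646551e-04]), 'tool_pos': array([ 0.19347997, -0.64647838,  0.40371696]), 'orientation': array([ 1.79904149e+02, -8.86009573e-03, -1.63341928e+02]), 'force': array([-0.72110042, -0.43302896, -0.41617851]), 'moment': array([ 0.07200518,  0.00689783, -0.00929902]), 'opening': 0.08772478738245558}
scene [[524.1416128331301, 0.0, 312.4590744541763], [0.0, 524.1416128331301, 239.57195886447403], [0.0, 0.0, 1.0]] [[0.5361295817714398, 0.8439466796496331, -0.017862627408659404], [0.5772840100925344, -0.3820028930530964, -0.7216764935832034], [-0.6158800558883716, 0.3766003074977823, -0.6919999748204559]] [-0.2850494980104964, -0.24743254782466856, 1.6374282573323145] 1
tray [(0.74, [297.4, 322.1])]
divider_a_tab [(0.82, [294.2, 308.2])]
d
[... 338 characters left out ...]
0, 1.0]] [[0.004952347174062118, -0.9997523705162279, 0.021694974179531597], [-0.9844353258307124, -0.008685588826060677, -0.17553247506750352], [0.1756774416766327, -0.020488001218459395, -0.9842345646704478]] [-0.00419632070181897, 0.5517154367071928, 1.2554271193054078] 2
tray [(0.94, [212.6, 337.2]), (0.41, [275.1, 422.8]), (0.38, [271.3, 231.6])]
divider_a_tab [(0.55, [206.2, 353.3])]
divider_b_tab [(0.72, [210.9, 316.9]), (0.52, [255.4, 474.7]), (0.43, [273.5, 277.0])]
shaft_c [(0.7, [222.3, 194.9]), (0.65, [275.5, 423.7])]
rest_c [(0.91, [310.2, 212.1]), (0.85, [272.4, 230.9]), (0.83, [228.3, 229.9]), (0.56, [315.7, 262.6]), (0.46, [278.3, 157.1])]
block_c [(0.67, [277.4, 325.2])]
0.7
```

View pics/scene0.png

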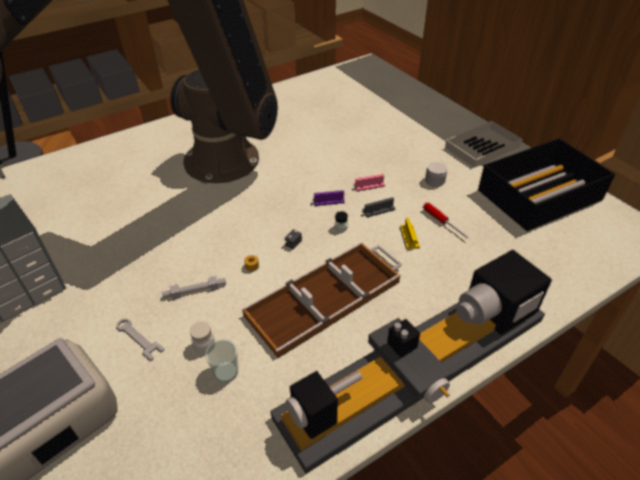

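View pics/top0.png

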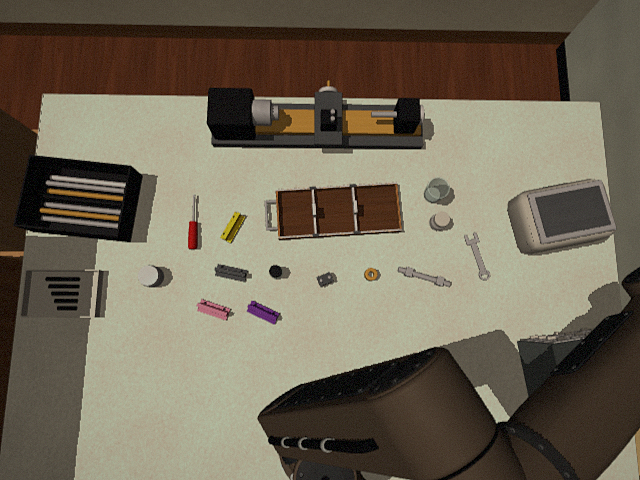

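```bash
python3 - <<'E'
import cv2
a=cv2.imread("pics/top0.png")[180:340,140:500]; cv2.imwrite("pics/topc.png",cv2.resize(a,None,fx=2.2,fy=2.2,interpolation=cv2.INTER_CUBIC))
a=cv2.imread("pics/scene0.png")[160:330,150:460]; cv2.imwrite("pics/scenec.png",cv2.resize(a,None,fx=2.5,fy=2.5,interpolation=cv2.INTER_CUBIC))
E
```

```text
(no output)
```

View pics/topc.png

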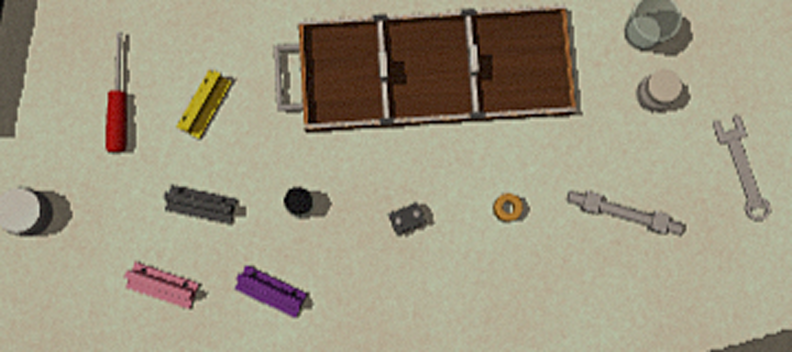

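View pics/scenec.png

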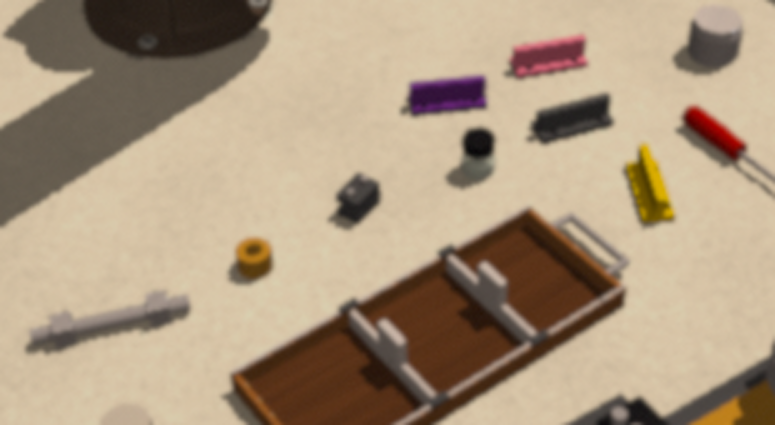

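The views agree. Candidates for the tool rest in the top view are grey (233,272), purple (263,312), pink (214,310) and yellow (233,227). Grey matches "dark steel". The shaft is at (424,276), and the spanner at (478,256) could be confused with it. The block is at (326,279), and the ink jar at (277,271) and bush at (371,274) are next to it. The tray is at (340,211) with its handle on the left, which is +y. Next I'll fit poses by silhouette in both views.

```bash
cat > h.py <<'E'
import numpy as np, cv2
from scipy.optimize import minimize
def proj(s,X):
    c=np.asarray(X)@np.array(s["R"]).T+np.array(s["t"]); p=c@np.array(s["K"]).T; return p[:,:2]/p[:,2:]
def ray(s,row,col,z):
    R=np.array(s["R"]);t=np.array(s["t"]);C=-R.T@t
    d=R.T@np.linalg.solve(np.array(s["K"]),[col,row,1.]); return C+d*(z-C[2])/d[2]
def box(x0,x1,y0,y1,z0,z1): return np.array([[x,y,z] for x in(x0,x1) for y in (y0,y1) for z in (z0,z1)],float)/1000
MODELS={"tray":[box(-72,72,-176,176,0,26)],
"shaft":[box(-7,7,-75,75,5,19),box(-12,12,35,55,0,24),box(-12,12,-55,-35,0,24)],
"rest":[box(-17,17,-43,43,0,8),box(-5,5,-43,43,0,32)],
"block":[box(-14,14,-20,20,0,30)]}
def world(parts,p,z0=0):
    c,s=np.cos(p[2]),np.sin(p[2]); R=np.array([[c,-s,0],[s,c,0],[0,0,1]]); return [b@R.T+[p[0],p[1],z0] for b in parts]
def render(s,parts,up=4):
    m=np.zeros((480*up,640*up),np.uint8)
    for b in parts:
        q=(proj(s,b)+.5)*up-.5
        h=cv2.convexHull(q.astype(np.float32))
        cv2.fillConvexPoly(m,np.round(h*16).astype(np.int32),255,shift=4)
    return cv2.resize(m,(640,480),interpolation=cv2.INTER_AREA).astype(float)/255
def fit(views,parts,p0,z0=0):
    # views: list of (snap,mask)
    def f(p):
        l=0
        W=world(parts,p,z0)
        for s,m in views:
            r=render(s,W); l+=1-np.minimum(r,m).sum()/np.maximum(r,m).sum()
        return l
    best=None
    for dy in (-.25,0,.25):
        q=np.array(p0)+[0,0,dy]
        sim=np.vstack([q]+[q+d for d in np.diag([.01,.01,.15])])
        r=minimize(f,q,method="Nelder-Mead",options=dict(initial_simplex=sim,xatol=2e-4,fatol=1e-5))
        if best is None or r.fun<best.fun: best=r
    return best.x,best.fun
E
python3 - <<'E'
from plant import ctrl
import numpy as np, cv2
from h import *
S={n:ctrl.snapshot(n) for n in("scene","top")}
guess={"tray":("tray",(211,340),(297,322),0.013,0),"shaft":("shaft_c",(276,424),(289,194),.012,0),"rest":("rest_c",(272,232),(206,377),.016,0),"block":("block_c",(279,326),(238,293),.015,0)}
yaw0={"tray":0.05,"shaft":1.4-.0,"rest":-.2,"block":.1}
out={}
for k,(lab,gt,gs,z,_) in guess.items():
    views=[]
    for n,g in (("top",gt),("scene",gs)):
        L=ctrl.trace(S[n],lab)
        print(k,n,[(round(d["confidence"],2),[int(v) for v in d["extent"]]) for d in L])
        for d in L:
            e=d["extent"]
            if abs((e[0]+e[2])/2-g[1])<14 and abs((e[1]+e[3])/2-g[0])<14:
                views.append((S[n],d["region"].astype(float)));break
    pt=ray(S["top"],*gt,z);ps=ray(S["scene"],*gs,z); print("  pt",pt[:2].round(3),ps[:2].round(3))
    if not views: continue
    # yaw init: pca on the floor
    s,m=views[0]; rr,cc=np.nonzero(m>.5); P=np.array([ray(s,a,b,z)[:2] for a,b in zip(rr,cc)])
    w,v=np.linalg.eigh(np.cov(P.T)); a=v[:,1]; yaw=np.arctan2(-a[0],a[1]); 
    if yaw>np.pi/2: yaw-=np.pi
    if yaw<-np.pi/2: yaw+=np.pi
    p=[*pt[:2],yaw]
    for tag,vs in (("both",views),("v0",views[:1])):
        x,fu=fit(vs,MODELS[k],p); print("  ",tag,len(vs),x[:2].round(4),np.degrees(x[2]).round(1),round(fu,3))
        if tag=="both": out[k]=x
for n in S:
    im=S[n]["image"][:,:,::-1].copy(); im=cv2.resize(im,None,fx=3,fy=3,interpolation=cv2.INTER_CUBIC)
    for k,x in out.items():
        for b in world(MODELS[k],x):
            q=cv2.convexHull(((proj(S[n],b)+.5)*3-.5).astype(np.float32)); cv2.polylines(im,[q.astype(np.int32)],True,(0,255,0),1)
    c=im[520:920,520:1320] if n=="top" else im[480:1080,420:1220]
    cv2.imwrite(f"pics/fit_{n}.png",c)
print(ctrl.get_obs()["clock"])
E
```

```text
tray top []
tray scene [(0.95, [242, 241, 401, 358])]
  pt [ 0.641 -0.049] [ 0.645 -0.046]
   both 1 [ 0.6402 -0.0398] 4.3 0.028
   v0 1 [ 0.6402 -0.0398] 4.3 0.028
shaft top [(0.93, [397, 267, 452, 288])]
shaft scene [(0.72, [161, 275, 226, 297]), (0.68, [287, 280, 328, 322])]
  pt [ 0.455 -0.286] [ 0.458 -0.285]
   both 2 [ 0.4532 -0.2851] -16.0 0.336
   v0 1 [ 0.4531 -0.2858] -16.2 0.101
rest top [(0.87, [248, 303, 282, 321]), (0.73, [213, 267, 247, 282]), (0.68, [400, 268, 450, 290]), (0.66, [194, 299, 228, 320]), (0.55, [222, 217, 244, 242])]
rest scene [(0.89, [352, 174, 386, 192]), (0.87, [361, 192, 395, 218]), (0.84, [400, 213, 420, 249]), (0.66, [315, 189, 344, 205])]
  pt [0.462 0.254] [0.459 0.257]
   both 2 [0.4599 0.2595] -12.5 0.17
   v0 1 [0.4599 0.2581] -12.7 0.063
block top [(0.51, [318, 272, 334, 288])]
block scene [(0.77, [286, 229, 303, 249])]
  pt [ 0.444 -0.009] [ 0.44  -0.001]
   both 2 [ 0.4428 -0.0042] 23.5 0.193
   v0 1 [ 0.4429 -0.0036] 25.9 0.119
1.2
```

View pics/fit_top.png

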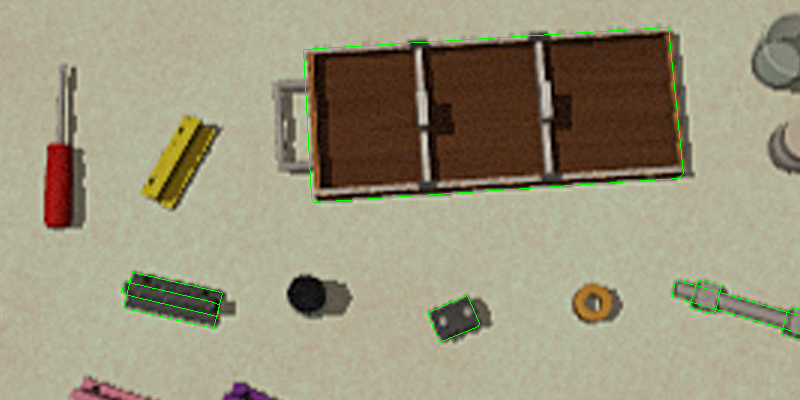

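View pics/fit_scene.png

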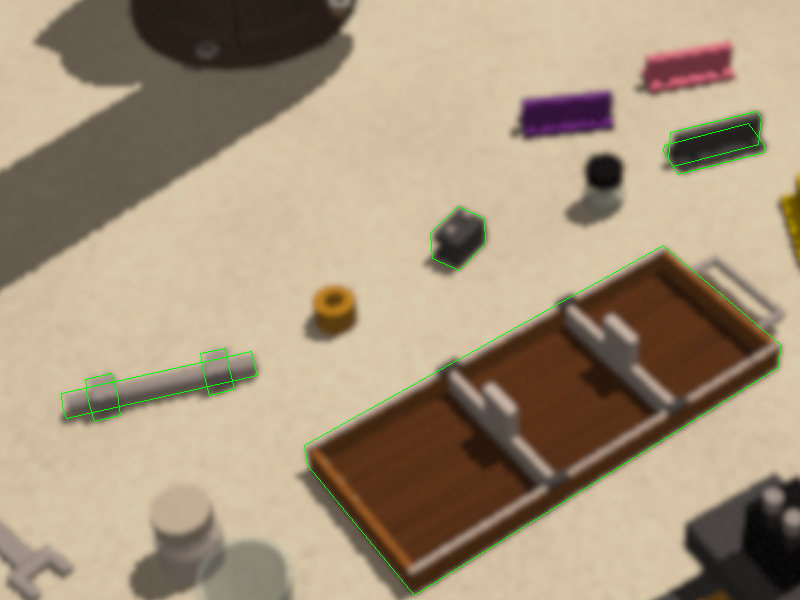

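The grey rest, shaft, block and tray outlines sit on their objects in both views. The tray edges match to about 1 px. Next: the dividers' tray-y from the marks and from a tab fit, and the clearances to the bystanders and the lathe.

```bash
python3 - <<'E'
from plant import ctrl
import numpy as np, cv2
from h import *
T=np.array([.6402,-.0398]);yw=np.radians(4.3);R2=np.array([[np.cos(yw),-np.sin(yw)],[np.sin(yw),np.cos(yw)]])
S={n:ctrl.snapshot(n) for n in("scene","top")}
for n in S:
  for l in("divider_a_tab","divider_b_tab"):
    for d in ctrl.mark_of(S[n],l): 
        P=ray(S[n],*d["at"],.046)[:2]; print(n,l,round(d["confidence"],2),(R2.T@(P-T)).round(4))
for nm,px in dict(inkjar=(271,277),bush=(274,371),beaker=(190,437),pot=(221,441),lathe_front=(148,320),lathe_l=(148,212),tin=(276,150),sd=(215,193),spanner=(256,478),yellow=(227,233),purple=(312,263),pink=(310,214)).items(): print(nm,ray(S["top"],*px,.03)[:2].round(3))
def tabpts(y): 
    b=[box(-17,17,y-5,y+5,22,56),box(-66,66,y-3,y+3,5,26)]
    return world(b,[*T,yw])
for n in S:
    im=cv2.resize(S[n]["image"][:,:,::-1],None,fx=4,fy=4,interpolation=cv2.INTER_CUBIC)
    for y in (-48,57):
        for b in tabpts(y):
            q=cv2.convexHull(((proj(S[n],b)+.5)*4-.5).astype(np.float32)); cv2.polylines(im,[q.astype(np.int32)],True,(0,255,0),1)
    c=im[700:980,1040:1640] if n=="top" else im[940:1460,940:1640]
    cv2.imwrite(f"pics/tab_{n}.png",c)
E
```

```text
scene divider_a_tab 0.73 [ 0.0097 -0.0432]
scene divider_b_tab 0.75 [-0.006   0.0691]
top divider_a_tab 0.48 [-0.002  -0.0514]
top divider_b_tab 0.54 [0.0067 0.0638]
inkjar [0.464 0.128]
bush [ 0.458 -0.134]
beaker [ 0.702 -0.328]
pot [ 0.61  -0.336]
lathe_front [0.825 0.01 ]
lathe_l [0.821 0.324]
tin [0.448 0.476]
sd [0.621 0.368]
spanner [ 0.511 -0.437]
yellow [0.587 0.254]
purple [0.351 0.163]
pink [0.356 0.297]
```

View pics/tab_top.png

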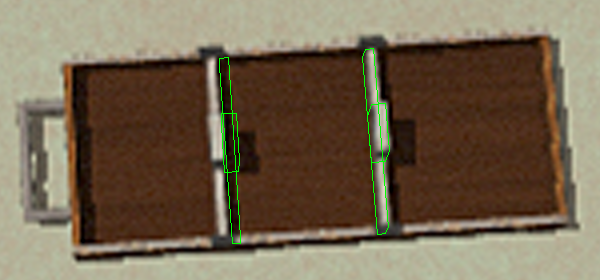

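View pics/tab_scene.png

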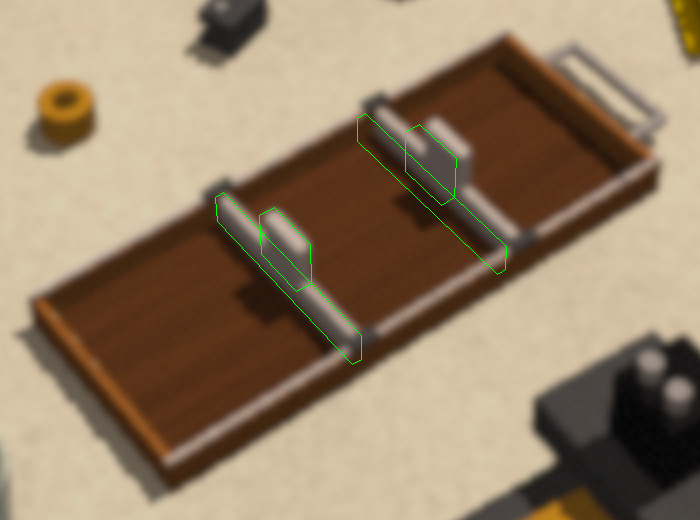

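```bash
cat > ov.py <<'E'
import sys
from plant import ctrl
from h import *
# usage: ov.py tag a b x y yawdeg
def overlay(tag,a,b,T=(.6402,-.0398),yaw=4.3,extra=[]):
    yw=np.radians(yaw)
    S={n:ctrl.snapshot(n) for n in("scene","top")}
    fl=lambda x,y,z:np.array([[-x,-y,z],[x,-y,z],[x,y,z],[-x,y,z]],float)/1000
    W=world([fl(72,176,26),fl(66,170,26),fl(66,170,5)],[*T,yw])
    tb=[]
    for y in (a,b):
        tb+=world([box(-17,17,y-5,y+5,22,56)],[*T,yw])+world([np.array([[-66,y-3,26],[66,y-3,26],[66,y+3,26],[-66,y+3,26]])/1000.],[*T,yw])
    for n in S:
        im=cv2.resize(S[n]["image"][:,:,::-1],None,fx=4,fy=4,interpolation=cv2.INTER_CUBIC)
        for i,w in enumerate(W+tb+list(extra)):
            q=((proj(S[n],w)+.5)*4-.5).astype(np.float32)
            if len(w)==8:q=cv2.convexHull(q)
            cv2.polylines(im,[q.astype(np.int32)],True,(0,255,0) if i<3 else (255,255,0),1)
        c=im[700:980,1040:1640] if n=="top" else im[940:1460,940:1640]
        cv2.imwrite(f"pics/{tag}_{n}.png",c)
    return S
E
python3 -c "
from ov import *
overlay('t1',-47,65)"
```

```text
(no output)
```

View pics/t1_top.png

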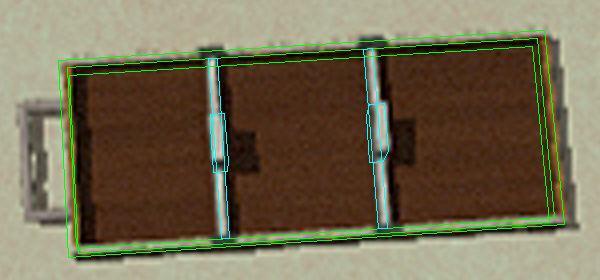

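View pics/t1_scene.png

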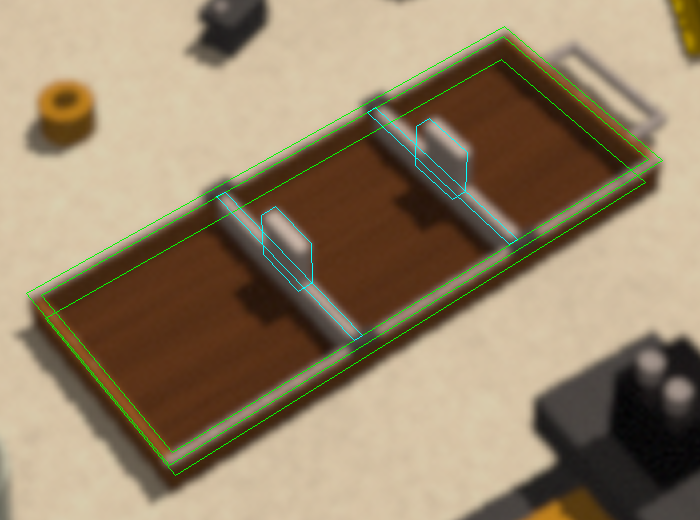

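```bash
cat > plan.py <<'E'
import json,os,sys
import numpy as np
F="cmd.json"
T=np.array([.6402,-.0412]);YW=4.3
def tw(x,y):
    a=np.radians(YW);c,s=np.cos(a),np.sin(a);return T+[c*x-s*y,s*x+c*y]
def load(): return json.load(open(F)) if os.path.exists(F) else [.194,-.647,.405,-163.34]
def Rt(yaw):
    a=np.radians(yaw);c,s=np.cos(a),np.sin(a);return np.array([[c,s,0],[s,-c,0],[0,0,-1]])
def to(x,y,gz,yaw,off=.159):
    """shift & turn from commanded pose to grasp point pose"""
    p=load();d=Rt(p[3]).T@(np.array([x,y,gz+off])-p[:3]); dy=(p[3]-yaw+180)%360-180
    print("shift",d.round(4),"turn z",round(np.radians(dy),4),"|d|",np.linalg.norm(d).round(3))
def done(dx,dy,dz,rz):
    p=load();q=np.array(p[:3])+Rt(p[3])@[dx,dy,dz]; n=[*q.tolist(),(p[3]-np.degrees(rz)+180)%360-180]
    json.dump(n,open(F,"w")); print("cmd",np.round(n,4))
E
python3 -c "
from plan import *
to(*tw(0,-.046),.14,-175.7)
to(*tw(0,-.046),.052,-175.7)"
```

```text
shift [-0.5913  0.4075  0.106 ] turn z 0.2157 |d| 0.726
shift [-0.5913  0.4075  0.194 ] turn z 0.2157 |d| 0.744
```

Emit:
carry_out(
  moves="0.06 -0.591 0.4075 0.106 0 0 0.2157;0.06 -0.591 0.4075 0.106 0 0 0.2157;0.06 -0.591 0.4075 0.106 0 0 0.2157;0.06 -0.591 0.4075 0.106 0 0 0.2157;0.06 -0.591 0.4075 0.106 0 0 0.2157;0.06 -0.591 0.4075 0.106 0 0 0.2157;0.06 -0.591 0.4075 0.106 0 0 0.2157;0.06 -0.591 0.4075 0.106 0 0 0.2157;0.06 -0.591 0.4075 0.106 0 0 0.2157;0.06 -0.591 0.4075 0.106 0 0 0.2157;0.06 -0.591 0.4075 0.106 0 0 0.2157;0.06 -0.591 0.4075 0.106 0 0 0.2157;0.06 -0.591 0.4075 0.106 0 0 0.2157;0.06 -0.591 0.4075 0.106 0 0 0.2157;0.06 -0.591 0.4075 0.106 0 0 0.2157;0.06 -0.591 0.4075 0.106 0 0 0.2157;0.06 -0.591 0.4075 0.106 0 0 0.2157;0.06 -0.591 0.4075 0.106 0 0 0.2157;0.06 -0.591 0.4075 0.106 0 0 0.2157",
)

```text
clock: 3.5
tool_pos: [0.6423, -0.0879, 0.2992]
orientation: [180.0, 0.0, -175.8]
force: [-1.1, -0.6, -0.2]
opening: 0.0599
```

```bash
python3 -c "
from plan import *
done(-.591,.4075,.106,.2157)
to(*tw(0,-.046),.052,-175.7); to(*tw(0,-.112),.052,-175.7)
from plant import ctrl
o=ctrl.get_obs();print(o['tool_pos'],o['orientation'],o['clock'],o['opening'])
from ov import *
overlay('t2',-46,66.5,T,YW)"
```

```text
cmd [ 6.434000e-01 -8.720000e-02  2.990000e-01 -1.756987e+02]
shift [-0.0003  0.0001  0.088 ] turn z 0.0 |d| 0.088
shift [-0.0003 -0.0659  0.088 ] turn z 0.0 |d| 0.11
[ 0.64230139 -0.08785943  0.29915757] [ 1.79998412e+02  2.69339217e-02 -1.75771535e+02] 3.5 0.05986445105317136
```

View pics/t2_scene.png

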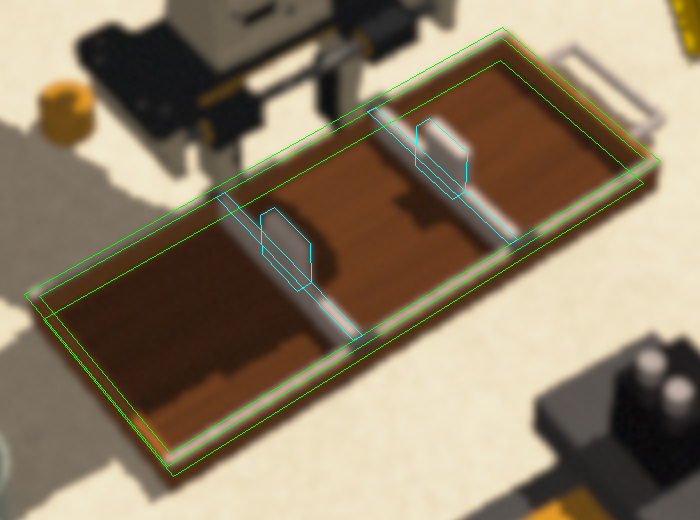

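The gripper hangs above tab A, at about (300,110) in the crop, with its jaws along tray y. Now I'll go down and grip.

Emit:
carry_out(
  moves="0.06 0 0 0.045 0 0 0;0.06 0 0 0.088 0 0 0;0.06 0 0 0.088 0 0 0;0.0 0 0 0.088 0 0 0;0.0 0 0 0.088 0 0 0;0.0 0 0 0.088 0 0 0;0.0 0 0 0.088 0 0 0;0.0 0 0 0.088 0 0 0",
)

```text
clock: 4.4
tool_pos: [0.6431, -0.0867, 0.2118]
orientation: [180.0, 0.1, -175.7]
force: [0.6, -0.5, 0.1]
opening: 0.0257
```

Emit:
carry_out(
  moves="0.0 0 0 0 0 0 0;0.0 0 0 0 0 0 0;0.0 0 0 0 0 0 0;0.0 0 0 0 0 0 0",
)

```text
clock: 4.8
tool_pos: [0.6429, -0.0868, 0.2109]
orientation: [-180.0, 0.0, -175.7]
force: [-1.2, 0.3, 3.5]
opening: 0.0095
```

Emit:
carry_out(
  moves="0.0 0 -0.02 0 0 0 0;0.0 0 -0.045 0 0 0 0;0.0 0 -0.066 0 0 0 0;0.0 0 -0.066 0 0 0 0;0.0 0 -0.066 0 0 0 0;0.0 0 -0.066 0 0 0 0",
)

```text
clock: 5.4
tool_pos: [0.6479, -0.1526, 0.211]
orientation: [-180.0, 0.0, -175.7]
force: [-0.6, -3.1, 5.2]
opening: 0.0097
```

Emit:
carry_out(
  moves="0.06 0 0 0 0 0 0;0.06 0 0 0 0 0 0;0.06 0 0 0 0 0 0;0.06 0 0 -0.04 0 0 0;0.06 0 0 -0.07 0 0 0;0.06 0 0 -0.07 0 0 0",
)

```text
clock: 6.0
tool_pos: [0.6494, -0.1523, 0.2855]
orientation: [-179.9, 0.4, -175.6]
force: [-0.5, 0.2, -0.3]
opening: 0.0524
```

```bash
python3 -c "
from plan import *
done(0,0,.088,0);done(0,-.066,0,0);done(0,0,-.07,0)
to(*tw(0,.0665),.052,-175.7); to(*tw(0,-.004),.052,-175.7)
from ov import *
overlay('t3',-112,66.5,T,YW)"
```

```text
cmd [ 6.434000e-01 -8.720000e-02  2.110000e-01 -1.756987e+02]
cmd [ 6.483000e-01 -1.530000e-01  2.110000e-01 -1.756987e+02]
cmd [ 6.483000e-01 -1.530000e-01  2.810000e-01 -1.756987e+02]
shift [-0.0003  0.1786  0.07  ] turn z 0.0 |d| 0.192
shift [-0.0003  0.1081  0.07  ] turn z 0.0 |d| 0.129
```

View pics/t3_scene.png

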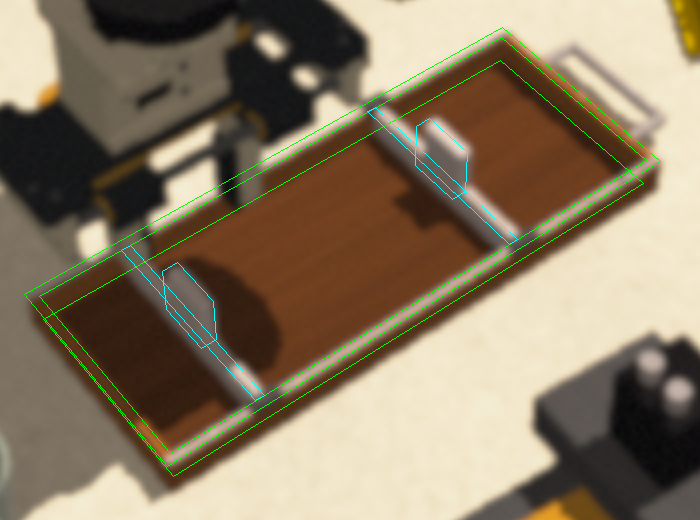

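Divider A now sits on its outline, with the tab at crop (190,305). Divider B is next.

Emit:
carry_out(
  moves="0.05 0 0.045 0 0 0 0;0.05 0 0.09 0 0 0 0;0.05 0 0.135 0 0 0 0;0.05 0 0.1785 0 0 0 0;0.05 0 0.1785 0 0 0 0;0.05 0 0.1785 0 0 0 0;0.05 0 0.1785 0.035 0 0 0;0.05 0 0.1785 0.07 0 0 0;0.05 0 0.1785 0.07 0 0 0;0 0 0.1785 0.07 0 0 0;0 0 0.1785 0.07 0 0 0;0 0 0.1785 0.07 0 0 0;0 0 0.1785 0.07 0 0 0;0 0 0.1785 0.07 0 0 0;0 0 0.1785 0.07 0 0 0;0 0 0.1785 0.07 0 0 0;0 0 0.1785 0.07 0 0 0",
)

```text
clock: 7.8
tool_pos: [0.6346, 0.0257, 0.2114]
orientation: [180.0, 0.1, -175.7]
force: [-0.9, 2.5, 6.0]
opening: 0.0097
```

Emit:
carry_out(
  moves="0 0 -0.02 0 0 0 0;0 0 -0.045 0 0 0 0;0 0 -0.0705 0 0 0 0;0 0 -0.0705 0 0 0 0;0 0 -0.0705 0 0 0 0;0 0 -0.0705 0 0 0 0;0.05 0 -0.0705 0 0 0 0;0.05 0 -0.0705 0 0 0 0;0.05 0 -0.0705 0 0 0 0;0.05 0 -0.0705 -0.04 0 0 0;0.05 0 -0.0705 -0.08 0 0 0;0.05 0 -0.0705 -0.08 0 0 0",
)

```text
clock: 9.0
tool_pos: [0.6416, -0.0446, 0.2966]
orientation: [-180.0, 0.5, -175.6]
force: [-0.1, 0.6, -0.1]
opening: 0.0482
```

```bash
python3 -c "
from plan import *
done(0,.1785,.07,0);done(0,-.0705,-.08,0)
to(.4429,-.004,.10,-65.5); to(.4429,-.004,.022,-65.5)
from ov import *
overlay('t4',-112,-4,T,YW)
from plant import ctrl
print(ctrl.get_obs()['joint_pos'])"
```

```text
cmd [ 6.349000e-01  2.500000e-02  2.110000e-01 -1.756987e+02]
cmd [ 6.402000e-01 -4.530000e-02  2.910000e-01 -1.756987e+02]
shift [0.1937 0.056  0.032 ] turn z -1.9233 |d| 0.204
shift [0.1937 0.056  0.11  ] turn z -1.9233 |d| 0.23
[ 1.33984286e+01  2.24591131e+01 -1.21046097e+01 -1.36407205e-02
 -5.52986599e+01 -9.90825562e+01]
```

View pics/t4_scene.png

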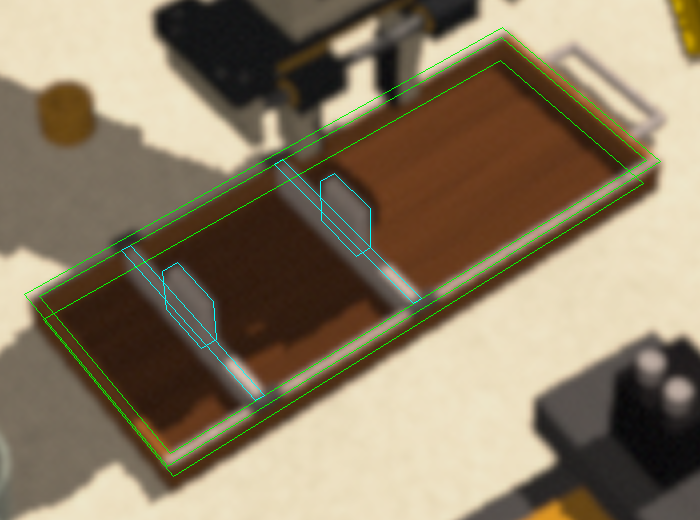

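View pics/t4_top.png

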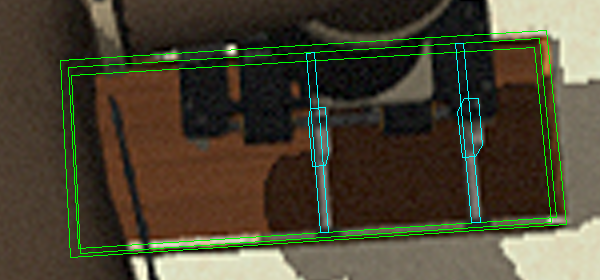

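Both dividers are on their outlines in both views, so the clear lengths are about 171/102/55 mm. Now the block, gripped by its end faces because one long side has the slot.

```bash
python3 -c "
from plan import *
to(.4429,-.004,.10,-155.5); to(.4429,-.004,.022,-155.5)"
```

```text
shift [0.1937 0.056  0.032 ] turn z -0.3525 |d| 0.204
shift [0.1937 0.056  0.11  ] turn z -0.3525 |d| 0.23
```

Emit:
carry_out(
  moves="0.08 0.05 0.014 0 0 0 -0.09;0.08 0.1 0.028 0.01 0 0 -0.18;0.08 0.15 0.042 0.02 0 0 -0.27;0.08 0.1937 0.056 0.032 0 0 -0.3525;0.08 0.1937 0.056 0.032 0 0 -0.3525;0.08 0.1937 0.056 0.032 0 0 -0.3525;0.08 0.1937 0.056 0.032 0 0 -0.3525;0.08 0.1937 0.056 0.032 0 0 -0.3525",
)

```text
clock: 9.9
tool_pos: [0.4434, -0.0035, 0.2586]
orientation: [-180.0, 0.0, -155.5]
force: [-0.1, -0.0, -0.2]
opening: 0.0797
```

```bash
python3 -c "
from plan import *
done(.1937,.056,.032,-.3525)
from plant import ctrl
o=ctrl.get_obs();print(o['tool_pos'],o['orientation'],o['clock'],o['opening'])
import cv2
s=ctrl.snapshot('scene');cv2.imwrite('pics/b1.png',cv2.resize(s['image'][150:300,200:400,::-1],None,fx=4,fy=4,interpolation=cv2.INTER_CUBIC))"
```

```text
cmd [ 4.429000e-01 -4.000000e-03  2.590000e-01 -1.555019e+02]
[ 0.44344873 -0.00346848  0.25859181] [-1.79992430e+02  7.82215908e-03 -1.55528793e+02] 9.9 0.07972762268913108
```

View pics/b1.png

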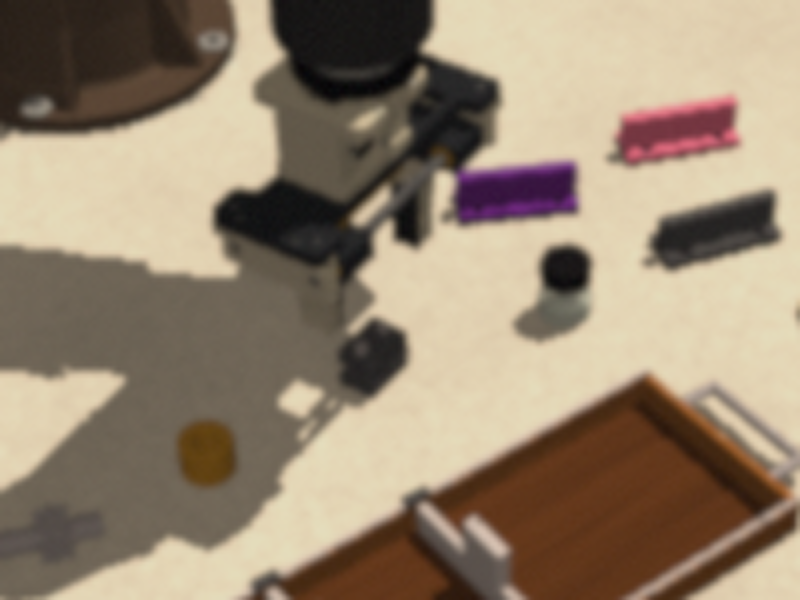

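The block, at crop (372,355), is below and between the open jaws. Going down and closing.

Emit:
carry_out(
  moves="0.08 0 0 0.04 0 0 0;0.08 0 0 0.06 0 0 0;0.08 0 0 0.078 0 0 0;0.08 0 0 0.078 0 0 0;0.08 0 0 0.078 0 0 0;0 0 0 0.078 0 0 0;0 0 0 0.078 0 0 0;0 0 0 0.078 0 0 0;0 0 0 0.078 0 0 0;0 0 0 0.078 0 0 0;0 0 0 0.078 0 0 0;0 0 0 0.078 0 0 0;0 0 0 0.078 0 0 0;0 0 0 0.078 0 0 0",
)

```text
clock: 11.35
tool_pos: [0.4424, -0.0036, 0.1808]
orientation: [-180.0, 0.0, -155.5]
force: [-1.2, 0.4, 2.7]
opening: 0.0397
```

```bash
python3 -c "
from plan import *
done(0,0,.078,0)
y=(-.112-.003-.170)/2
print(y); to(.4429,-.004,.14,-155.5);to(*tw(-.01,y),.14,-85.7);to(*tw(-.01,y),.0275,-85.7)"
```

```text
cmd [ 4.429000e-01 -4.000000e-03  1.810000e-01 -1.555019e+02]
-0.14250000000000002
shift [-0.    -0.    -0.118] turn z -0.0 |d| 0.118
shift [-0.1056 -0.246  -0.118 ] turn z -1.2183 |d| 0.293
shift [-0.1056 -0.246  -0.0055] turn z -1.2183 |d| 0.268
```

Opening is 39.7 mm against a 40 mm block, so it's held. Lift, turn and carry.

Emit:
carry_out(
  moves="0 0 0 -0.03 0 0 0;0 0 0 -0.07 0 0 0;0 0 0 -0.118 0 0 -0.1;0 -0.01 -0.023 -0.118 0 0 -0.2;0 -0.025 -0.06 -0.118 0 0 -0.33;0 -0.042 -0.1 -0.118 0 0 -0.46;0 -0.06 -0.14 -0.118 0 0 -0.6;0 -0.078 -0.18 -0.118 0 0 -0.74;0 -0.092 -0.215 -0.118 0 0 -0.88;0 -0.1 -0.235 -0.118 0 0 -1.02;0 -0.1056 -0.246 -0.118 0 0 -1.15;0 -0.1056 -0.246 -0.118 0 0 -1.2183;0 -0.1056 -0.246 -0.118 0 0 -1.2183;0 -0.1056 -0.246 -0.118 0 0 -1.2183;0 -0.1056 -0.246 -0.08 0 0 -1.2183;0 -0.1056 -0.246 -0.06 0 0 -1.2183;0 -0.1056 -0.246 -0.06 0 0 -1.2183;0 -0.1056 -0.246 -0.06 0 0 -1.2183",
)

```text
clock: 13.15
tool_pos: [0.6406, -0.1835, 0.2411]
orientation: [180.0, -0.0, -85.7]
force: [0.6, -0.1, -1.3]
opening: 0.04
```

```bash
python3 -c "
from plan import *
done(-.1056,-.246,-.06,-1.2183)
to(*tw(-.01,-.1425),.0275,-85.7)
from plant import ctrl
o=ctrl.get_obs();print(o['tool_pos'],o['orientation'],o['clock'],o['opening'],o['force'])
from ov import *
overlay('t5',-112,-4,T,YW)"
```

```text
cmd [  0.641   -0.184    0.241  -85.6985]
shift [0.     0.     0.0545] turn z 0.0 |d| 0.055
[ 0.64060769 -0.18348651  0.24111734] [ 1.79980439e+02 -2.16321974e-02 -8.57157512e+01] 13.15 0.039975420115679734 [ 0.6478765  -0.0942985  -1.30166302]
```

View pics/t5_scene.png

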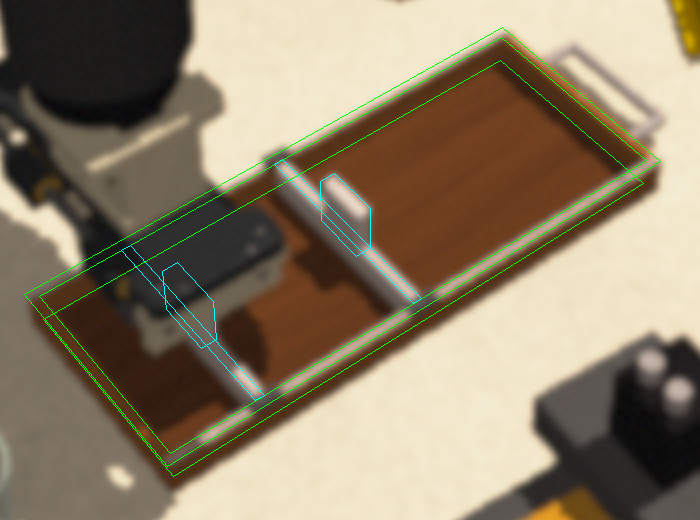

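Emit:
carry_out(
  moves="0 0 0 0.02 0 0 0;0 0 0 0.035 0 0 0;0 0 0 0.045 0 0 0;0 0 0 0.05 0 0 0;0 0 0 0.0545 0 0 0;0 0 0 0.0545 0 0 0;0 0 0 0.0545 0 0 0",
)

```text
clock: 13.95
tool_pos: [0.6407, -0.1837, 0.1865]
orientation: [-180.0, -0.0, -85.7]
force: [-0.6, -0.1, -1.9]
opening: 0.0398
```

Emit:
carry_out(
  moves="0 0 0 0.0005 0 0 0;0.054 0 0 0.0005 0 0 0;0.054 0 0 0.0005 0 0 0;0.054 0 0 0.0005 0 0 0;0.054 0 0 0.0005 0 0 0;0.054 0 0 -0.03 0 0 0;0.054 0 0 -0.07 0 0 0;0.054 0 0 -0.11 0 0 0;0.054 0 0 -0.11 0 0 0",
)

```text
clock: 14.85
tool_pos: [0.6424, -0.184, 0.3031]
orientation: [-179.4, -0.1, -85.6]
force: [0.9, -0.0, 0.3]
opening: 0.0538
```

```bash
python3 -c "
from plan import *
done(0,0,.0545,0);done(0,0,-.11,0)
print('rest');to(.460,.2588,.10,-102.5)
from plant import ctrl
o=ctrl.get_obs();print(o['tool_pos'],o['orientation'],o['clock'],o['opening'],o['force'])
from ov import *
y=-.1425
overlay('t6',-112,-4,T,YW,world([box(-30,10,-156.5,-128.5,0,30)],[*T,np.radians(YW)],.005))"
```

```text
cmd [  0.641   -0.184    0.1865 -85.6985]
cmd [  0.641   -0.184    0.2965 -85.6985]
rest
shift [-0.4552  0.1472  0.0375] turn z 0.2932 |d| 0.48
[ 0.64237396 -0.18400612  0.30307662] [-1.79412977e+02 -1.40453682e-01 -8.56322809e+01] 14.85 0.053806444365423124 [ 0.86147782 -0.0359511   0.25190663]
```

View pics/t6_scene.png

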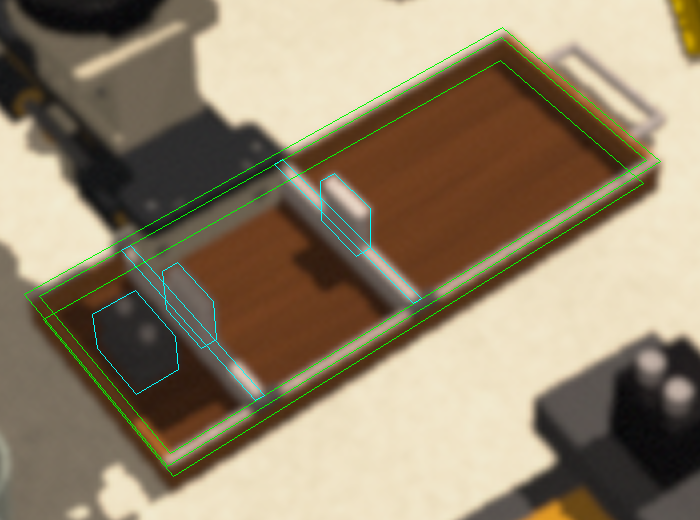

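The block stands in the far compartment at crop (136,340), on its predicted outline. Now the grey rest.

Emit:
carry_out(
  moves="0.05 -0.045 0.0147 0.0 0 0 0.03;0.05 -0.091 0.029 0.0 0 0 0.06;0.05 -0.136 0.044 0.005 0 0 0.09;0.05 -0.182 0.059 0.01 0 0 0.12;0.05 -0.227 0.0735 0.015 0 0 0.15;0.05 -0.273 0.088 0.02 0 0 0.18;0.05 -0.318 0.103 0.025 0 0 0.21;0.05 -0.364 0.118 0.03 0 0 0.24;0.05 -0.41 0.1325 0.035 0 0 0.27;0.05 -0.4552 0.1472 0.0375 0 0 0.2932;0.05 -0.4552 0.1472 0.0375 0 0 0.2932;0.05 -0.4552 0.1472 0.0375 0 0 0.2932;0.05 -0.4552 0.1472 0.0375 0 0 0.2932;0.05 -0.4552 0.1472 0.0375 0 0 0.2932",
)

```text
clock: 16.35
tool_pos: [0.4598, 0.258, 0.2583]
orientation: [180.0, -0.0, -102.6]
force: [-0.4, -0.0, 0.1]
opening: 0.0502
```

```bash
python3 -c "
from plan import *
done(-.4552,.1472,.0375,.2932)
from plant import ctrl
o=ctrl.get_obs();print(o['tool_pos'],o['orientation'],o['clock'],o['opening'])
import cv2
s=ctrl.snapshot('scene');cv2.imwrite('pics/r1.png',cv2.resize(s['image'][130:280,280:480,::-1],None,fx=4,fy=4,interpolation=cv2.INTER_CUBIC))"
```

```text
cmd [   0.46      0.2588    0.259  -102.4976]
[0.45978858 0.25802026 0.2582985 ] [ 1.79974008e+02 -4.31329199e-02 -1.02585997e+02] 16.35 0.050205790114546706
```

View pics/r1.png

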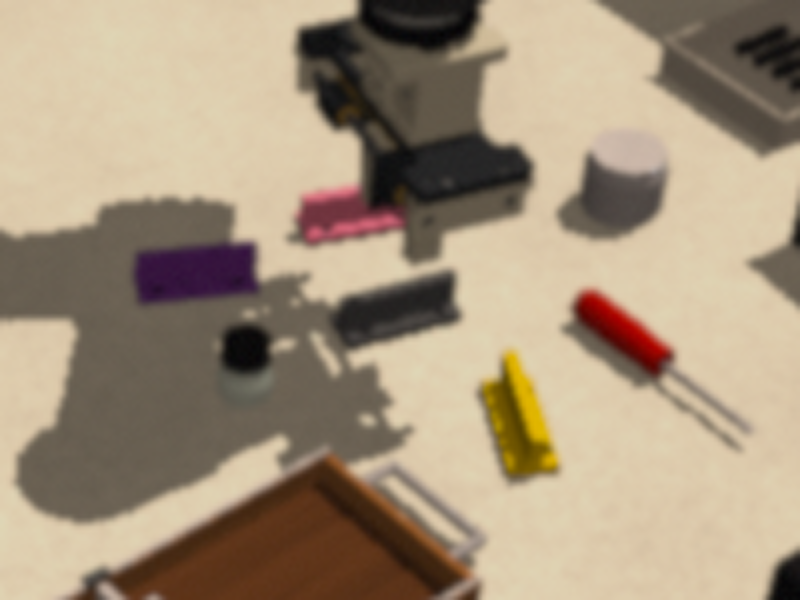

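The grey rest, at crop (398,305), lies under the jaws. The pink and yellow look-alikes are outside the finger line. Going down onto the rib.

Emit:
carry_out(
  moves="0.05 0 0 0.03 0 0 0;0.05 0 0 0.055 0 0 0;0.05 0 0 0.069 0 0 0;0.05 0 0 0.069 0 0 0;0.05 0 0 0.069 0 0 0;0 0 0 0.069 0 0 0;0 0 0 0.069 0 0 0;0 0 0 0.069 0 0 0;0 0 0 0.069 0 0 0;0 0 0 0.069 0 0 0;0 0 0 0.069 0 0 0;0 0 0 0.069 0 0 0;0 0 0 0.069 0 0 0;0 0 0 0.069 0 0 0",
)

```text
clock: 17.8
tool_pos: [0.4596, 0.2593, 0.1898]
orientation: [-180.0, 0.0, -102.5]
force: [-0.1, -0.9, 4.0]
opening: 0.01
```

```bash
python3 -c "
from plan import *
done(0,0,.069,0)
to(*tw(-.01,-.058),.15,-85.7);to(*tw(-.01,-.058),.0365,-85.7)"
```

```text
cmd [   0.46      0.2588    0.19   -102.4976]
shift [ 0.3124 -0.248  -0.119 ] turn z -0.2932 |d| 0.416
shift [ 0.3124 -0.248  -0.0055] turn z -0.2932 |d| 0.399
```

Emit:
carry_out(
  moves="0 0 0 -0.03 0 0 0;0 0 0 -0.07 0 0 0;0 0 0 -0.11 0 0 0;0 0.035 -0.028 -0.119 0 0 -0.04;0 0.07 -0.0555 -0.119 0 0 -0.08;0 0.105 -0.083 -0.119 0 0 -0.12;0 0.14 -0.111 -0.119 0 0 -0.16;0 0.175 -0.139 -0.119 0 0 -0.2;0 0.21 -0.167 -0.119 0 0 -0.24;0 0.245 -0.1945 -0.119 0 0 -0.27;0 0.28 -0.222 -0.119 0 0 -0.2932;0 0.3 -0.238 -0.119 0 0 -0.2932;0 0.3124 -0.248 -0.119 0 0 -0.2932;0 0.3124 -0.248 -0.119 0 0 -0.2932;0 0.3124 -0.248 -0.119 0 0 -0.2932;0 0.3124 -0.248 -0.075 0 0 -0.2932;0 0.3124 -0.248 -0.055 0 0 -0.2932;0 0.3124 -0.248 -0.055 0 0 -0.2932;0 0.3124 -0.248 -0.055 0 0 -0.2932",
)

```text
clock: 19.7
tool_pos: [0.6342, -0.0985, 0.2452]
orientation: [180.0, -0.0, -85.6]
force: [0.5, 0.2, -1.4]
opening: 0.0097
```

```bash
python3 -c "
from plan import *
done(.3124,-.248,-.055,-.2932)
to(*tw(-.01,-.058),.0365,-85.7)
from plant import ctrl
o=ctrl.get_obs();print(o['tool_pos'],o['orientation'],o['clock'],o['opening'],o['force'])
from ov import *
h=o['tool_pos'][2]-.159-.031
overlay('t7',-112,-4,T,YW,world([b+[-.01,-.058,0] for b in MODELS['rest']],[*T,np.radians(YW)],h))"
```

```text
cmd [  0.6346  -0.0998   0.245  -85.6985]
shift [-0.     -0.      0.0495] turn z 0.0 |d| 0.05
[ 0.63419755 -0.09850372  0.24524927] [ 1.79993818e+02 -1.93364601e-02 -8.56061638e+01] 19.7 0.009661604216377375 [ 0.54322557  0.15457874 -1.39043787]
```

View pics/t7_scene.png

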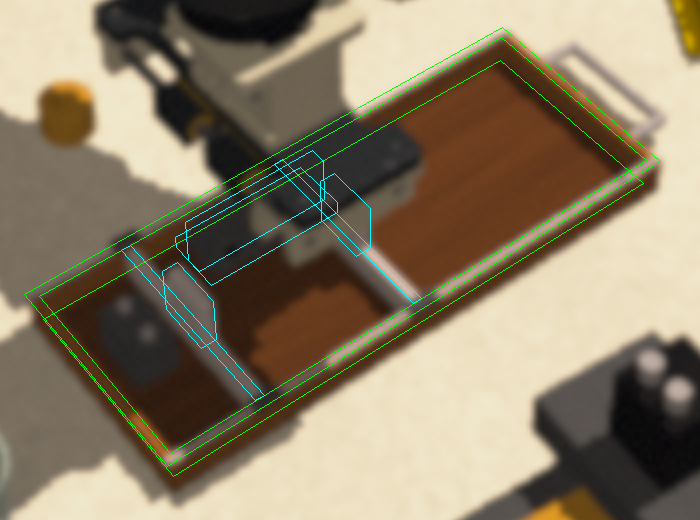

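View pics/t7_top.png

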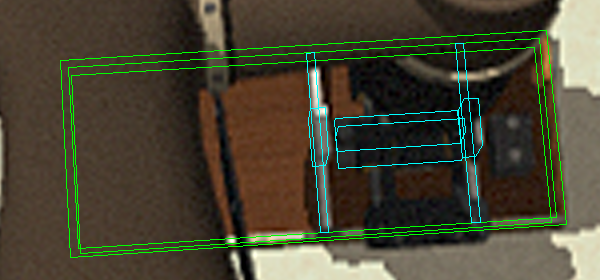

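Emit:
carry_out(
  moves="0 0 0 0.02 0 0 0;0 0 0 0.035 0 0 0;0 0 0 0.043 0 0 0;0 0 0 0.047 0 0 0;0 0 0 0.0495 0 0 0;0 0 0 0.0495 0 0 0;0 0 0 0.0495 0 0 0",
)

```text
clock: 20.5
tool_pos: [0.6343, -0.0995, 0.1956]
orientation: [-180.0, -0.0, -85.7]
force: [-0.9, 0.6, -1.6]
opening: 0.0099
```

Emit:
carry_out(
  moves="0 0 0 0.0005 0 0 0;0.03 0 0 0.0005 0 0 0;0.03 0 0 0.0005 0 0 0;0.03 0 0 0.0005 0 0 0;0.03 0 0 0.0005 0 0 0;0.03 0 0 -0.03 0 0 0;0.03 0 0 -0.07 0 0 0;0.03 0 0 -0.11 0 0 0;0.03 0 0 -0.11 0 0 0",
)

```text
clock: 21.4
tool_pos: [0.6359, -0.0995, 0.3118]
orientation: [-179.4, -0.1, -85.6]
force: [0.9, -0.2, 0.7]
opening: 0.03
```

```bash
python3 -c "
from plan import *
done(0,0,.0495,0);done(0,0,-.11,0)
print('shaft');to(.4535,-.2855,.10,-106);
from plant import ctrl
o=ctrl.get_obs();print(o['tool_pos'],o['orientation'],o['clock'],o['opening'],o['force'])
from ov import *
overlay('t8',-112,-4,T,YW,world([b+[-.01,-.058,0] for b in MODELS['rest']],[*T,np.radians(YW)],.005))"
```

```text
cmd [  0.6346  -0.0998   0.1955 -85.6985]
cmd [  0.6346  -0.0998   0.3055 -85.6985]
shaft
shift [0.1716 0.1945 0.0465] turn z 0.3543 |d| 0.263
[ 0.63594838 -0.09954599  0.31180857] [-1.79412982e+02 -6.05736892e-02 -8.56322068e+01] 21.4 0.030013311531575045 [ 0.85201879 -0.19090744  0.72597934]
```

View pics/t8_scene.png

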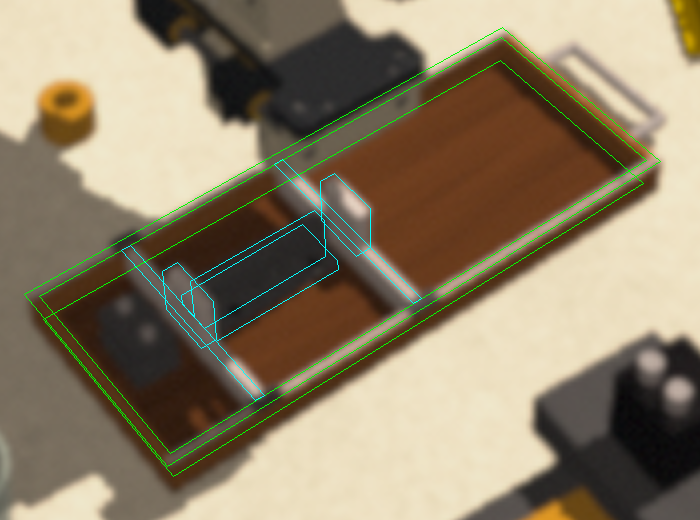

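The rest lies in the middle compartment at crop (260,265), clear of both plates. Now the shaft.

Emit:
carry_out(
  moves="0.05 0.03 0.034 0.005 0 0 0.06;0.05 0.06 0.068 0.01 0 0 0.12;0.05 0.09 0.102 0.02 0 0 0.18;0.05 0.12 0.136 0.03 0 0 0.24;0.05 0.15 0.17 0.04 0 0 0.3;0.05 0.1716 0.1945 0.0465 0 0 0.3543;0.05 0.1716 0.1945 0.0465 0 0 0.3543;0.05 0.1716 0.1945 0.0465 0 0 0.3543;0.05 0.1716 0.1945 0.0465 0 0 0.3543;0.05 0.1716 0.1945 0.0465 0 0 0.3543",
)

```text
clock: 22.5
tool_pos: [0.4537, -0.2846, 0.2585]
orientation: [180.0, 0.0, -105.9]
force: [-0.1, -0.2, 0.4]
opening: 0.0501
```

```bash
python3 -c "
from plan import *
done(.1716,.1945,.0465,.3543)
from plant import ctrl
o=ctrl.get_obs();print(o['tool_pos'],o['orientation'],o['clock'],o['opening'])
import cv2
from h import *
s=ctrl.snapshot('scene')
im=cv2.resize(s['image'][:,:,::-1],None,fx=4,fy=4,interpolation=cv2.INTER_CUBIC)
for b in world(MODELS['shaft'],[.4535,-.2855,np.radians(-16)]): cv2.polylines(im,[cv2.convexHull(((proj(s,b)+.5)*4-.5).astype(np.float32)).astype(np.int32)],True,(0,255,0),1)
cv2.imwrite('pics/s1.png',im[840:1400,480:1280])"
```

```text
cmd [   0.4535   -0.2855    0.259  -105.9984]
[ 0.45368263 -0.28460182  0.25849904] [ 1.79996058e+02  1.01479006e-03 -1.05917455e+02] 22.5 0.05010051368432057
```

View pics/s1.png

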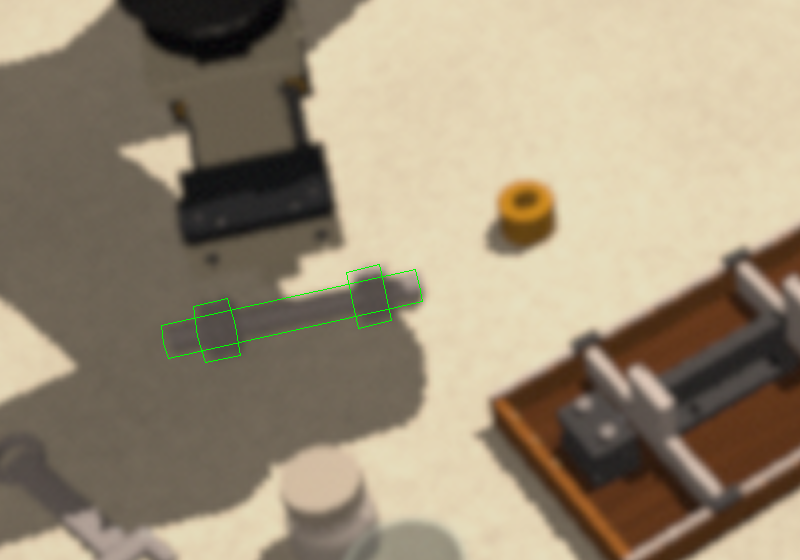

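The shaft is on its outline at crop (290,310), with the bare middle under the jaws. Going down and gripping.

Emit:
carry_out(
  moves="0.05 0 0 0.035 0 0 0;0.05 0 0 0.06 0 0 0;0.05 0 0 0.075 0 0 0;0.05 0 0 0.079 0 0 0;0.05 0 0 0.079 0 0 0;0.05 0 0 0.079 0 0 0;0 0 0 0.079 0 0 0;0 0 0 0.079 0 0 0;0 0 0 0.079 0 0 0;0 0 0 0.079 0 0 0;0 0 0 0.079 0 0 0;0 0 0 0.079 0 0 0;0 0 0 0.079 0 0 0;0 0 0 0.079 0 0 0",
)

```text
clock: 23.95
tool_pos: [0.453, -0.2852, 0.1797]
orientation: [-180.0, -0.0, -106.0]
force: [-0.2, 0.1, 1.0]
opening: 0.0152
```

```bash
python3 -c "
from plan import *
done(0,0,.079,0)
to(*tw(-.01,.0845),.15,-85.7);to(*tw(-.01,.0845),.0265,-85.7)"
```

```text
cmd [   0.4535   -0.2855    0.18   -105.9984]
shift [-0.3621 -0.0735 -0.129 ] turn z -0.3543 |d| 0.391
shift [-0.3621 -0.0735 -0.0055] turn z -0.3543 |d| 0.37
```

Emit:
carry_out(
  moves="0 0 0 -0.01 0 0 0;0 0 0 -0.03 0 0 0;0 0 0 -0.06 0 0 0;0 0 0 -0.06 0 0 0",
)

```text
clock: 24.35
tool_pos: [0.4542, -0.2856, 0.2436]
orientation: [-179.7, -0.0, -106.0]
force: [1.3, -0.2, -2.5]
opening: 0.015
```

```bash
python3 -c "
from plan import *
done(0,0,-.06,0)
to(*tw(-.01,.0845),.15,-85.7);to(*tw(-.01,.0845),.0265,-85.7)
from plant import ctrl
import cv2
s=ctrl.snapshot('scene');cv2.imwrite('pics/s2.png',cv2.resize(s['image'][210:350,120:320,::-1],None,fx=4,fy=4,interpolation=cv2.INTER_CUBIC))"
```

```text
cmd [   0.4535   -0.2855    0.24   -105.9984]
shift [-0.3621 -0.0735 -0.069 ] turn z -0.3543 |d| 0.376
shift [-0.3621 -0.0735  0.0545] turn z -0.3543 |d| 0.373
```

View pics/s2.png

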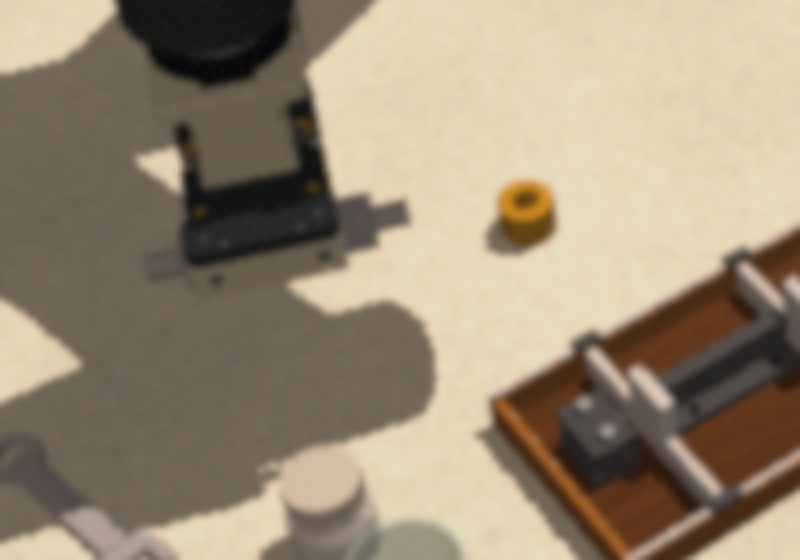

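The shaft is lifted and level, with its ends visible at (160,265) and (390,215). Carrying it to the handle end.

Emit:
carry_out(
  moves="0 0 0 -0.03 0 0 0;0 0 0 -0.055 0 0 0;0 -0.02 -0.004 -0.069 0 0 -0.03;0 -0.055 -0.011 -0.069 0 0 -0.06;0 -0.09 -0.018 -0.069 0 0 -0.1;0 -0.13 -0.026 -0.069 0 0 -0.14;0 -0.17 -0.0345 -0.069 0 0 -0.18;0 -0.21 -0.0425 -0.069 0 0 -0.22;0 -0.25 -0.051 -0.069 0 0 -0.26;0 -0.285 -0.058 -0.069 0 0 -0.3;0 -0.315 -0.064 -0.069 0 0 -0.33;0 -0.34 -0.069 -0.069 0 0 -0.3543;0 -0.355 -0.072 -0.069 0 0 -0.3543;0 -0.3621 -0.0735 -0.069 0 0 -0.3543;0 -0.3621 -0.0735 -0.069 0 0 -0.3543;0 -0.3621 -0.0735 -0.03 0 0 -0.3543;0 -0.3621 -0.0735 -0.005 0 0 -0.3543;0 -0.3621 -0.0735 0.005 0 0 -0.3543;0 -0.3621 -0.0735 0.005 0 0 -0.3543;0 -0.3621 -0.0735 0.005 0 0 -0.3543",
)

```text
clock: 26.4
tool_pos: [0.6239, 0.0422, 0.2358]
orientation: [-179.9, -0.0, -85.7]
force: [0.7, 0.4, -2.0]
opening: 0.0151
```

```bash
python3 -c "
from plan import *
done(-.3621,-.0735,.005,-.3543)
to(*tw(-.01,.0845),.0265,-85.7)
from plant import ctrl
o=ctrl.get_obs();print(o['tool_pos'],o['orientation'],o['clock'],o['opening'],o['force'])
from ov import *
h=o['tool_pos'][2]-.159-.021
overlay('t9',-112,-4,T,YW,world([b+[-.01,.0845,0] for b in MODELS['shaft']],[*T,np.radians(YW)],h))"
```

```text
cmd [ 6.23900e-01  4.23000e-02  2.35000e-01 -8.56985e+01]
shift [-0.      0.      0.0495] turn z 0.0 |d| 0.05
[0.62386317 0.04222508 0.23577927] [-1.79930208e+02 -4.25418806e-03 -8.57170361e+01] 26.4 0.015084304160723852 [ 0.69143203  0.37881976 -1.96154704]
```

View pics/t9_scene.png

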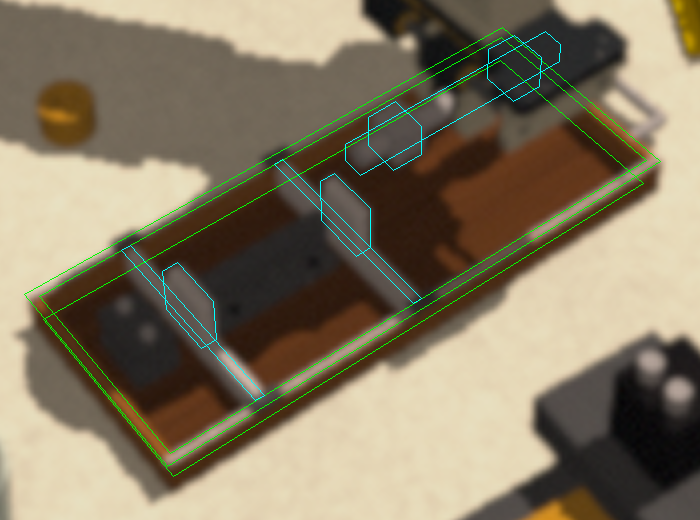

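View pics/t9_top.png

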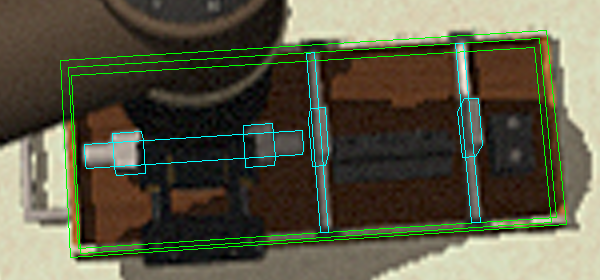

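The carried shaft matches its outline, with a clear gap to divider B and to the end wall. Lowering.

Emit:
carry_out(
  moves="0 0 0 0.02 0 0 0;0 0 0 0.035 0 0 0;0 0 0 0.043 0 0 0;0 0 0 0.047 0 0 0;0 0 0 0.0495 0 0 0;0 0 0 0.0495 0 0 0;0 0 0 0.0495 0 0 0",
)

```text
clock: 27.2
tool_pos: [0.6237, 0.0427, 0.1858]
orientation: [-179.9, 0.0, -85.7]
force: [-0.0, -0.3, -1.6]
opening: 0.0151
```

Emit:
carry_out(
  moves="0 0 0 0.0007 0 0 0;0.035 0 0 0.0007 0 0 0;0.035 0 0 0.0007 0 0 0;0.035 0 0 0.0007 0 0 0;0.035 0 0 0.0007 0 0 0;0.035 0 0 -0.02 0 0 0;0.035 0 0 -0.06 0 0 0;0.035 0 0 -0.11 0 0 0;0.035 0 0 -0.16 0 0 0;0.035 0 0 -0.16 0 0 0",
)

```text
clock: 28.2
tool_pos: [0.6254, 0.0429, 0.3537]
orientation: [-179.3, 0.1, -85.6]
force: [0.7, -0.2, -0.4]
opening: 0.035
```

Emit:
carry_out(
  moves="0.035 0.05 0 0 0 0 0;0.035 0.1 0 0 0 0 0;0.035 0.12 -0.05 0 0 0 0;0.035 0.13 -0.1 0 0 0 0;0.035 0.13 -0.15 0 0 0 0;0.035 0.13 -0.18 0 0 0 0;0.035 0.13 -0.18 0 0 0 0;0.035 0.13 -0.18 0 0 0 0",
)

```text
clock: 29.0
tool_pos: [0.813, -0.0735, 0.3432]
orientation: [179.9, 0.0, -85.7]
force: [-0.0, 0.2, -0.3]
opening: 0.0352
```

```bash
python3 -c "
from plan import *
from plant import ctrl
o=ctrl.get_obs();print(o['tool_pos'],o['orientation'],o['clock'],o['opening'],o['force'])
from ov import *
P=[*T,np.radians(YW)]
S=overlay('t10',-112,-4,T,YW,world([b+[-.01,.0845,0] for b in MODELS['shaft']],P,.005)+world([b+[-.01,-.058,0] for b in MODELS['rest']],P,.005)+world([box(-30,10,-156.5,-128.5,0,30)],P,.005))
for n in S: cv2.imwrite(f'pics/fin_{n}.png',S[n]['image'][:,:,::-1])
"
```

```text
[ 0.81302019 -0.07349702  0.34320747] [ 1.79869564e+02  1.12420672e-03 -8.57080650e+01] 29.0 0.03518911482616487 [-0.04238924  0.24708721 -0.26454225]
```

View pics/t10_scene.png

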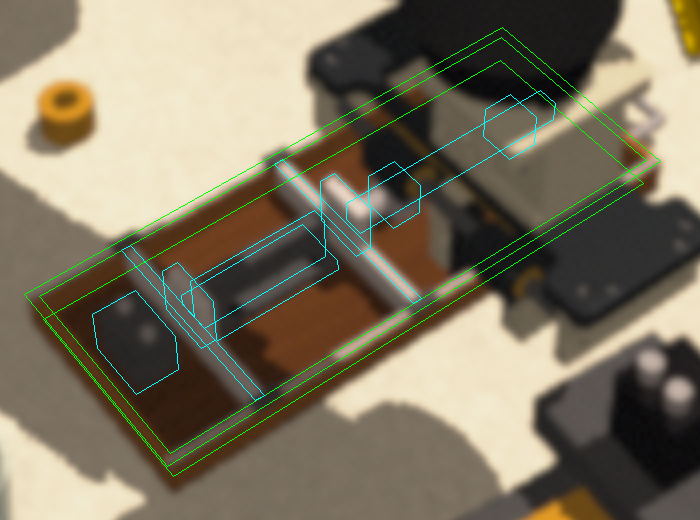

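View pics/t10_top.png

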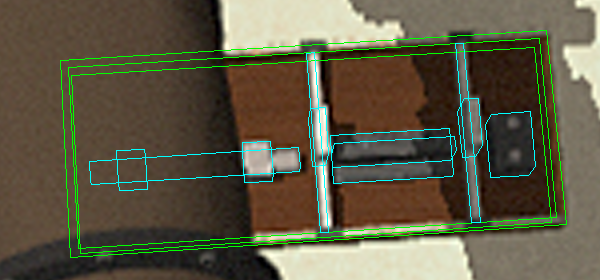

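View pics/fin_scene.png

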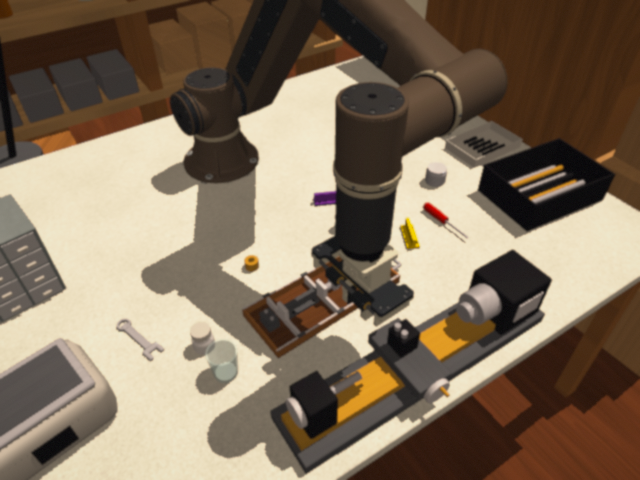

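I retreated the wrong way, over the lathe side, though nothing was touched. Moving the arm back off the tray for a clear last look.

Emit:
carry_out(
  moves="0.035 0 0.02 -0.04 0 0 0;0.035 0.02 0.055 -0.06 0 0 0;0.035 0.045 0.09 -0.06 0 0 0;0.035 0.07 0.125 -0.06 0 0 0;0.035 0.095 0.16 -0.06 0 0 0;0.035 0.12 0.2 -0.06 0 0 0;0.035 0.145 0.24 -0.06 0 0 0;0.035 0.17 0.28 -0.06 0 0 0;0.035 0.2 0.32 -0.06 0 0 0;0.035 0.225 0.36 -0.06 0 0 0;0.035 0.25 0.4 -0.06 0 0 0;0.035 0.25 0.41 -0.06 0 0 0;0.035 0.25 0.41 -0.06 0 0 0;0.035 0.25 0.41 -0.06 0 0 0",
)

```text
clock: 30.5
tool_pos: [0.4222, -0.3531, 0.4061]
orientation: [-179.9, -0.0, -85.7]
force: [-0.3, -0.1, -0.1]
opening: 0.0354
```

```bash
python3 -c "
from plan import *
from plant import ctrl
o=ctrl.get_obs();print(o['tool_pos'],o['clock'],o['force'])
from ov import *
P=[*T,np.radians(YW)]
S=overlay('t11',-112,-4,T,YW,world([b+[-.01,.0845,0] for b in MODELS['shaft']],P,.005)+world([b+[-.01,-.058,0] for b in MODELS['rest']],P,.005)+world([box(-30,10,-156.5,-128.5,0,30)],P,.005))
for n in S: cv2.imwrite(f'pics/fin2_{n}.png',S[n]['image'][:,:,::-1])
a=np.radians(YW);R2=np.array([[np.cos(a),-np.sin(a)],[np.sin(a),np.cos(a)]])
for n in S:
  for l,z in(('divider_a_tab',.046),('divider_b_tab',.046),('shaft_c',.017),('rest_c',.021),('block_c',.02)):
    print(n,l,[(round(d['confidence'],2),(R2.T@(ray(S[n],*d['at'],z)[:2]-T)).round(3).tolist()) for d in ctrl.mark_of(S[n],l)])
"
```

```text
[ 0.42219247 -0.3531418   0.4061324 ] 30.5 [-0.33401126 -0.05583101 -0.06732036]
scene divider_a_tab [(0.89, [0.007, -0.116])]
scene divider_b_tab [(0.8, [-0.001, -0.005])]
scene shaft_c [(0.78, [-0.004, 0.08])]
scene rest_c [(0.93, [-0.03, 0.308]), (0.87, [-0.273, 0.231]), (0.83, [-0.253, 0.363]), (0.76, [-0.019, -0.052]), (0.38, [-0.032, -0.284])]
scene block_c [(0.55, [-0.011, -0.138])]
top divider_a_tab [(0.71, [-0.001, -0.113])]
top divider_b_tab [(0.6, [-0.155, 0.507])]
top shaft_c [(0.79, [-0.01, 0.073])]
top rest_c [(0.97, [-0.258, 0.368]), (0.84, [-0.281, 0.225]), (0.82, [-0.032, 0.303]), (0.66, [-0.017, -0.061])]
top block_c [(0.71, [-0.154, 0.513]), (0.59, [0.0, -0.148])]
```

View pics/t11_scene.png

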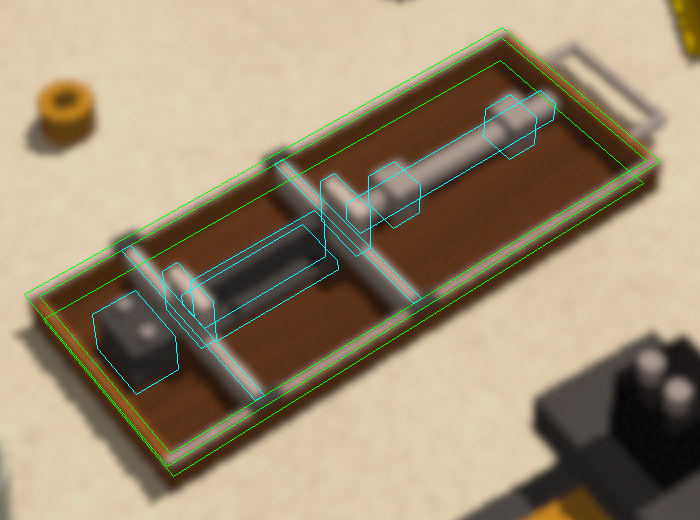

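View pics/t11_top.png

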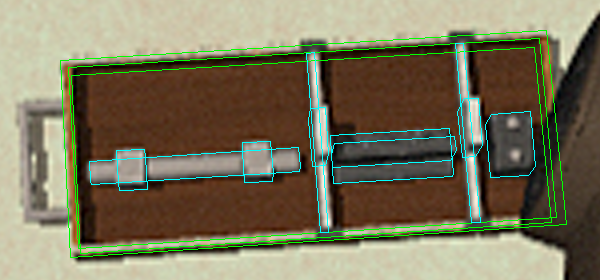

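View pics/fin2_scene.png

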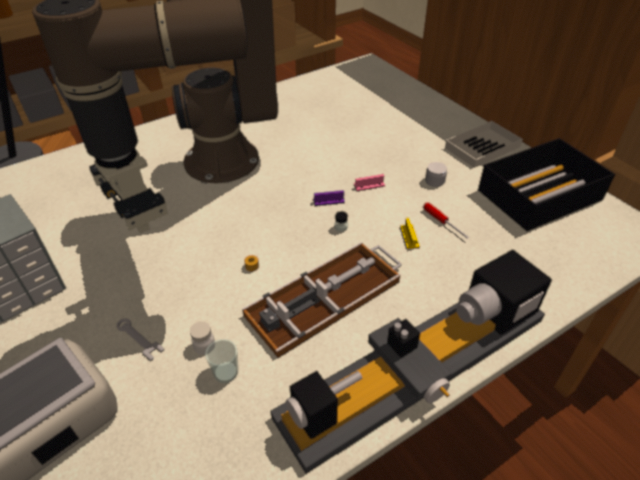

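All three parts lie flat in their own compartments, and the bystanders look unmoved. Handing in.

```bash
python3 -c "
from plant import ctrl
print(ctrl.close_job()); print(ctrl.get_obs()['clock'])"
```

```text
the job is handed in; nothing more can be done
None
the job is handed in; nothing more can be done
```

I slid divider A to about -112 mm and divider B to about -4 mm along the tray. That leaves about 171, 102 and 55 mm clear at the handle end, middle and far end. I then set the block, tool rest and shaft into their compartments, lowering each to within about 1 mm of the floor before letting go. The job was handed in at about 31 s of the 72 s allowed, with the gripper clear of everything; no verdict was reported.

**Final pictures:** in both views all three parts and both dividers sit on their predicted outlines, and the bystanders show no visible movement.

**Disagreements:**
- **Network marks:** they differed from the outlines by up to about 12 mm (the shaft in the top view, y 73 against 84.5 mm), and I trusted the outlines. Even on those marks, every divider and part position stays within the limits.
- **Mistaken marks:** in the top view, the network's marks for divider B and for the block's first choice landed on something well outside the tray. I ignored both.
- **Wrong-way retreat:** after releasing the shaft I first backed the arm off toward the lathe. The force reading showed no contact, and I moved it clear before the last look.

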